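# Fit the adjustable wrench and tighten the lock nut

### The arm

A 6-joint arm with a two-finger parallel gripper is mounted at the origin on the work surface. World frame = base frame: x ahead of the robot, y to its left, z up, the work surface at z = 0. Lengths are in m, angles in rad, forces in N, time in s.
With the tool pointing down it reaches from about 0.35 to 0.975 m from the base axis. Payload 4.9 kg.
Tool frame: the origin (TCP) lies at the very end of the fingers, on their centre line; the grasp point (between the pads) lies 19 mm behind it; z points along the fingers, y is the direction in which the jaws open and shut (so a half turn about z gives the same grasp; the last joint's range is limited). The gripper opens to 85 mm and grips with 20 to 120 N. Pads are 22 mm wide; open, the fingers measure 114 mm over their backs; the gripper's body (76 mm by 85 mm) begins 54 mm behind the grasp point. The pads swing forward as they close: fully open they stand 13 mm farther back than shut.
Start: joints at [-1.418, 0.053, 1.613, -0, 1.476, -0.119], TCP at [0.168, -0.602, 0.231] pointing down, gripper open.
Joint ranges: [-3.01, 3.01], [-1.01, 2.22], [0.06, 2.58], [-1.02, 4.17], [0.09, 2.62], [-3.14, 3.14]. Speed limits (rad/s): [2.57, 2.57, 3.14, 3.14, 3.14, 3.14].

### API

Orientations are given as [roll, pitch, yaw] about the fixed x, y, z axes, in that order (R = Rz(yaw) Ry(pitch) Rx(roll)).
In Python, from station import * gives the robot as it stands.
- The arm moves only by the tool apply_moves, never from a script. Its argument "plan" is a list of rows, each a list of 5 numbers: the shift along the tool's x, y, z in mm, then the turn about the tool's z in degrees, then the closure, from -1 (fully open) to 1 (shut), so that 0 is half open. A call has 1 to 20 rows; each row shifts and turns the commanded pose from where the row before left it, along the tool's axes as they then stand; what a row does not reach is not made up. A row lasts 1/8 s, in which the tool goes at most 62.5 mm and 10.7 degrees, less where a joint would pass 70% of its speed; a pose out of reach is approached as far as the arm can. A call with a gripper value outside its range is refused whole. The fingers move at their own pace and stop on an object; "newtons" is the grip in N (left out, the last holds). Time passes only in rows, so rows that do not move let the fingers close. It gives the time, the measured TCP pose, the force and the opening at its end, in the units of the state.
- read_state(): the state, without advancing time (a new reading comes with each control period).
- read_camera(name): name is "scene" or "top"; returns the picture (384x512x3 uint8, red, green, blue); there is no depth.
- camera_model(name): a dict with "camera_matrix" (3x3 intrinsics, pixels), "world_from_camera" (4x4, takes a point from camera to world coordinates). Camera axes: x right, y up, looking along -z (the intrinsics and any distortion apply to the point x, -y, -z); pixel columns grow to the right and rows downward; lengths in m; the calibration is good to about 2 mm. A picture is of the moment at which its call begins. camera_model takes no time and is no camera call.
- job_done(): hands the job in, once; it reports no verdict.
The state is a dict: "t": time; "qpos": joint angles; "qd": joint speeds; "joint_efforts": joint torques, N m; "position": TCP position; "eef_rot": TCP orientation; "contact_force": force on the tool from outside, world axes, zero at the start; "torque": the same for the moment, N m; "finger_gap": opening from 0.0 (shut) to 1.0 (fully open).
Only numpy, scipy, OpenCV 4.12 (cv2) and the standard library are available. Lean on these libraries where they do the work, as an engineer would, in place of code of your own. Each camera call takes 0.05 s, during which the arm holds its last target.

### The job

The brass lock nut on the grey mounting board beside the radiator is loose, and an adjustable wrench already lies around it with its jaws too wide. Roll the wrench's worm until the jaws just fit the nut, and only then swing the handle clockwise (seen from above) to tighten the nut by an eighth of a turn, 45 degrees. Leave the wrench lying flat on the nut and let go.

Things in the scene. Friction and masses are not known exactly. Their poses are not given: they have to be found in the camera images.
- wrench: Loose steel adjustable wrench, 260 mm long, 0.55 kg, flat on a grey board (320x360 mm, top 20 mm up), mouth round the nut. Origin: nut axis, on the underside. x axis out of the mouth, z up. Fixed jaw at +y, dark sliding jaw at -y. Head 16 mm thick, x -77..10, y -36..30. Handle towards -x: steel shank 26 wide, 14 thick to x -140, then black grip 30 wide, 20 thick to x -250.
- worm_top (a point): Top of the worm: brass roller, dia 28, 24 wide, axis along wrench y; at wrench x -36, y 0, z 34 mm. The board's soft feet let it all yield 5 mm downwards: 4 N at first, 9 N at 5 mm; press 3 to 4 mm. A shut fingertip dragged over it along wrench +x (towards the nut) closes the jaws 0.25 mm per mm; the other way opens. Stays where left. Lift between strokes.
- jaw (a joint): Sliding jaw, m, grows as the jaws close: opening = 30 mm minus this. Starts between -1.6 and +1.6 mm (too wide, would slip round the nut); about 5 to 6 mm when closed on the 24 mm nut. Then the jaw can go no further and the fingertip merely slips on the worm. The worm holds the jaw where it is left.
- lock_nut (a joint): Turn of the nut, rad, 0 at the start, grows clockwise seen from above; 45 degrees is 0.785. Brass hexagon, 24 mm across flats, 22 mm high with a 15 mm wide stud end 4 mm above it, standing on the board; its vertical axis is fixed and its flats start in line with the jaws. Stiff (0.06 N m), stays where left; a light sideways push on the grip swings wrench and nut together.

How it is judged:
By the outcome, as a careful person would: the job done as asked, in the order asked, and still so for the second after the job is handed in, with the robot touching nothing.
It also fails if it takes over 54 s, if anything falls off the work surface, if the arm or the gripper's body presses on something with over 40 N, if the wrist force passes 120 N, or if a joint passes its speed limit or range.

## Working session

There is one attempt and no reset: what is moved stays moved. The work goes in short steps, Python scripts to look and compute and a tool call to move; the robot and the scene stay as the last step left them, time stands still between calls to the robot, and variables do not carry over. Pictures are saved under pics/ and viewed, and the job is handed in when it is done.

Besides the shell and the picture viewer there is one more tool, called after "Emit:" by a JSON object that holds its "api" and its "payload", one argument or row to a line. apply_moves: Moves the arm, as the interface text tells. Its arguments: {"type":"object","properties":{"plan":{"type":"array","items":{"type":"array","items":{"type":"number"}}},"newtons":{"type":"number"}},"required":["plan"]}

```bash
mkdir -p pics; ls
python3 - <<'E'
from station import *
import cv2,numpy as np
s=read_state();print(s)
for n in("scene","top"):
    im=read_camera(n);cv2.imwrite(f"pics/{n}0.png",im[:,:,::-1]);print(n,camera_model(n))
E
```

```text
pics
{'t': 0.0, 'qpos': array([-1.41800834e+00,  5.33581594e-02,  1.61423664e+00,  3.45267356e-05,
        1.47600983e+00, -1.18949469e-01]), 'qd': array([0.00012344, 0.001485  , 0.00114039, 0.00069116, 0.00053584,
       0.00063658]), 'joint_efforts': array([ 9.18160440e-04, -3.93683410e+01, -3.70174026e+01, -3.44750208e-05,
        7.13213172e-03,  8.12741490e-06]), 'position': array([ 0.16770165, -0.60145788,  0.23009647]), 'eef_rot': array([-3.13959896e+00, -2.72882684e-04,  2.71733886e-01]), 'contact_force': array([0.40327162, 0.37181658, 0.13723875]), 'torque': array([-0.0146271 ,  0.0012122 ,  0.01126822]), 'finger_gap': 1.0023300884095816}
scene {'camera_matrix': array([[390.87739839,   0.        , 253.9806041 ],
       [  0.        , 390.87739839, 194.09378699],
       [  0.        ,   0.        ,   1.        ]]), 'world_from_camera': array([[-0.67926697, -0.56263462,  0.47120979,  0.87997019],
       [ 0.73385849, -0.51466696,  0.44336173,  0.4020182 ],
       [-0.00693455,  0.64696229,  0.76249046,  0.5828205 ],
       [ 0.        ,  0.        ,  0.        ,  1.        ]])}
top {'camera_matrix': array([[450.65403018,   0.        , 259.1783469 ],
       [  0.        , 450.65403018, 184.76953003],
       [  0.        ,   0.        ,   1.        ]]), 'world_from_camera': array([[ 0.02312421,  0.99449268, -0.10222319,  0.49008788],
       [-0.99953172,  0.0209487 , -0.02230464,  0.08550969],
       [-0.02004036,  0.1026911 ,  0.9945114 ,  0.72584018],
       [ 0.        ,  0.        ,  0.        ,  1.        ]])}
```

View pics/scene0.png

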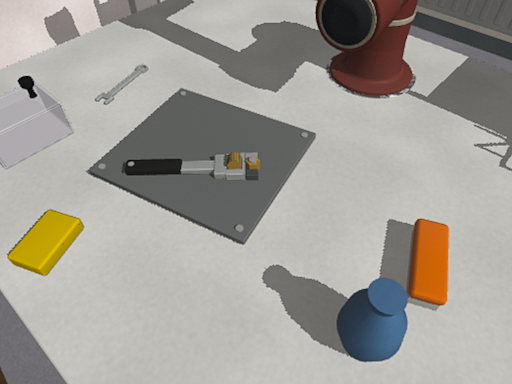

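View pics/top0.png

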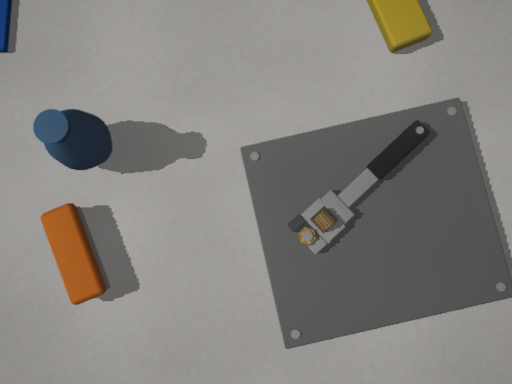

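The top view shows the nut at about (307,236), the worm at (323,219) and the grip end at (420,130). I'll measure these by colour masks.

```bash
cat > h.py <<'E'
from station import *
import cv2,numpy as np
def ray(n,uv,z):
    m=camera_model(n);K=m["camera_matrix"];T=m["world_from_camera"]
    d=np.linalg.inv(K)@np.array([uv[0],uv[1],1.]);d=T[:3,:3]@np.array([d[0],-d[1],-d[2]])
    o=T[:3,3];return o+d*(z-o[2])/d[2]
def proj(n,p):
    m=camera_model(n);K=m["camera_matrix"];T=m["world_from_camera"]
    c=T[:3,:3].T@(np.asarray(p)-T[:3,3]);c=K@np.array([c[0],-c[1],-c[2]]);return c[:2]/c[2]
E
python3 - <<'E'
from h import *
for n,box in(("top",(240,100,450,260)),("scene",(110,140,275,190))):
    im=cv2.imread(f"pics/{n}0.png");x0,y0,x1,y1=box
    c=im[y0:y1,x0:x1];f=6 if n=="scene" else 3.7
    hsv=cv2.cvtColor(im,cv2.COLOR_BGR2HSV)
    m=cv2.inRange(hsv,(8,110,60),(32,255,255));mm=np.zeros_like(m);mm[y0:y1,x0:x1]=m[y0:y1,x0:x1]
    k,l,st,ce=cv2.connectedComponentsWithStats(mm)
    print(n,[(st[i][:5].tolist(),ce[i].round(1).tolist()) for i in range(1,k) if st[i][4]>8])
    # black grip
    g=cv2.inRange(hsv,(0,0,0),(180,255,45));mm=np.zeros_like(m);mm[y0:y1,x0:x1]=g[y0:y1,x0:x1]
    k,l,st,ce=cv2.connectedComponentsWithStats(mm)
    for i in range(1,k):
        if st[i][4]>100:
            print("dark",st[i].tolist(),cv2.minAreaRect(np.argwhere(l==i)[:,::-1].astype(np.float32)))
    cv2.imwrite(f"pics/{n}0c.png",cv2.resize(c,None,fx=min(f,4.8),fy=min(f,4.8),interpolation=cv2.INTER_CUBIC))
E
```

```text
top [([314, 210, 20, 20, 159], [323.5, 219.8]), ([298, 227, 18, 18, 127], [306.1, 235.1])]
dark [367, 121, 63, 59, 1272] ((398.5589294433594, 149.40960693359375), (19.680740356445312, 69.56304168701172), 47.121097564697266)
scene [([227, 152, 15, 17, 193], [234.1, 160.9]), ([246, 157, 14, 13, 113], [252.6, 164.2])]
dark [125, 159, 57, 16, 795] ((153.0, 166.5), (15.0, 56.0), 90.0)
```

View pics/top0c.png

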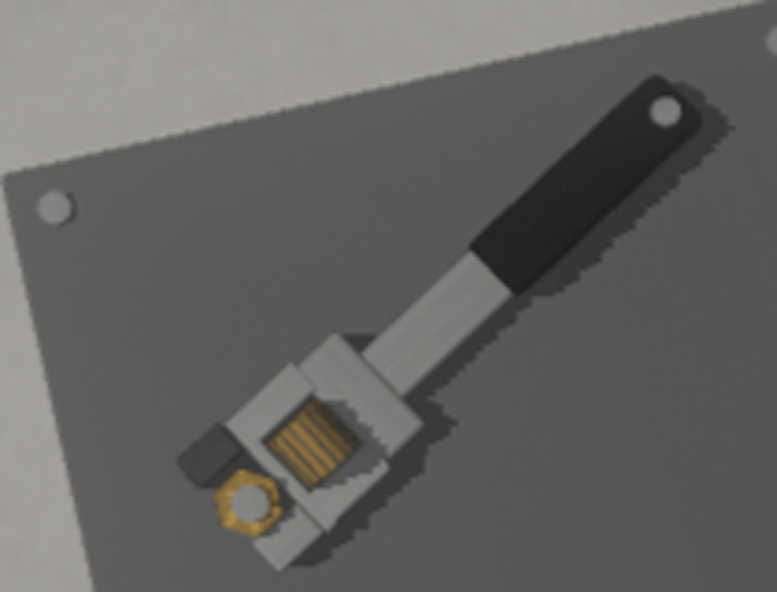

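View pics/scene0c.png

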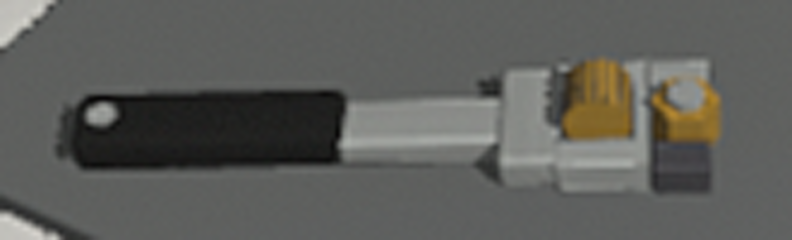

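Run:
```python
from h import *
N=ray("top",(307.3,236.2),.046);print("stud",N, ray("scene",(252.5,159.6),.046))
g=ray("top",(373.2,173.0),.040);h=ray("top",(420,130),.040);print("gripstart",g,np.linalg.norm(g[:2]-N[:2]),"hole",h,np.linalg.norm(h[:2]-N[:2]))
h2=ray("scene",(110+101/4.8,140+114/4.8),.040);print("hole scene",h2)
for c in (g,h,h2): print(np.degrees(np.arctan2(*(N-c)[1::-1])))
print("worm top",ray("top",(323.5,219.8),.054))
a=np.arctan2(*(N-h)[1::-1]);x=np.array([np.cos(a),np.sin(a)]);y=np.array([-x[1],x[0]])
for nm,p in(("nut",N),("worm",None)):
    pass
W=N[:2]-.036*x;print("worm pred",W,proj("top",[*W,.054]),proj("scene",[*W,.054]))
```

```text
stud [0.48415285 0.02697735 0.046     ] [0.48552928 0.02791876 0.046     ]
gripstart [ 0.58230835 -0.072754    0.04      ] 0.13993157029166028 hole [ 0.65048485 -0.14457186  0.04      ] 0.23894657253746096
hole scene [ 0.64968636 -0.14389297  0.04      ]
134.54373944889792
134.11536844911106
134.0911192053006
worm top [0.50894576 0.00399074 0.054     ]
worm pred [0.50921264 0.00113153] [325.43503831 219.66331006] [233.97096017 156.43838379]
```

Run:
```python
from h import *
print("robot base px",proj("scene",[0,0,0]),"box",ray("scene",(70,130),0),ray("scene",(28,95),0.1),ray("scene",(28,80),.15))
N=np.array([.485,.0274]);a=np.radians(134.2);x=np.array([np.cos(a),np.sin(a)])
s=read_state();yaw=s["eef_rot"][2];S=N-.044*x;d=S-s["position"][:2]
print(S,np.array([d@[np.cos(yaw),np.sin(yaw)],d@[np.sin(yaw),-np.cos(yaw)]])*1e3, 134.2-np.degrees(yaw))
```

```text
robot base px [369.57307317  71.64589323] box [ 0.66246751 -0.37714219  0.        ] [ 0.70036397 -0.4086379   0.1       ] [ 0.69554094 -0.37136755  0.15      ]
[ 0.51567526 -0.00414407] [ 495.56208578 -481.99775528] 118.62658510814768
```

Emit:
{"api": "apply_moves", "payload": {
  "plan": [
    [35.4,-34.4,0,0,1],
    [35.4,-34.4,0,0,1],
    [35.4,-34.4,0,0,1],
    [35.4,-34.4,0,0,1],
    [35.4,-34.4,0,0,1],
    [35.4,-34.4,0,0,1],
    [35.4,-34.4,0,0,1],
    [35.4,-34.4,0,0,1],
    [35.4,-34.4,0,0,1],
    [35.4,-34.4,0,0,1],
    [35.4,-34.4,0,0,1],
    [35.4,-34.4,0,0,1],
    [35.4,-34.4,0,0,1],
    [35.4,-34.4,0,0,1]
  ],
  "newtons": 40
}}

```text
t: 1.85
position: [0.5162, -0.0034, 0.2309]
eef_rot: [-3.142, 0.001, 0.272]
contact_force: [-0.3, -1.0, 0.3]
finger_gap: 0.002
```

Emit:
{"api": "apply_moves", "payload": {
  "plan": [
    [0,0,10,-9.9,1],
    [0,0,10,-9.9,1],
    [0,0,10,-9.9,1],
    [0,0,10,-9.9,1],
    [0,0,10,-9.9,1],
    [0,0,10,-9.9,1],
    [0,0,10,-9.9,1],
    [0,0,10,-9.9,1],
    [0,0,10,-9.9,1],
    [0,0,10,-9.9,1],
    [0,0,10,-9.9,1],
    [0,0,10,-9.7,1],
    [0,0,20,0,1],
    [0,0,0,0,1],
    [0,0,0,0,1]
  ]
}}

```text
t: 3.72
position: [0.516, -0.0051, 0.0917]
eef_rot: [3.141, 0.0, 2.342]
contact_force: [0.1, -0.3, 0.7]
finger_gap: 0.002
```

Run:
```python
from h import *
s=read_state();print(s)
for n,box in(("top",(240,100,450,260)),("scene",(110,70,275,190))):
    im=read_camera(n)[:,:,::-1].copy();cv2.imwrite(f"pics/{n}1.png",im);x0,y0,x1,y1=box
    cv2.imwrite(f"pics/{n}1c.png",cv2.resize(im[y0:y1,x0:x1],None,fx=3.7,fy=3.7,interpolation=cv2.INTER_CUBIC))
```

```text
{'t': 3.725, 'qpos': array([-1.54120616e-01, -7.82794315e-02,  1.98599006e+00,  1.36048946e-05,
        1.23369056e+00, -9.25043045e-01]), 'qd': array([-4.29887931e-04, -9.07290125e-03, -1.41482408e-02, -1.05054592e-03,
       -8.81381926e-04,  5.07626602e-05]), 'joint_efforts': array([ 9.10491915e-03, -2.96104985e+01, -3.29838574e+01, -2.07354888e-04,
        2.74684938e-02,  3.37159272e-04]), 'position': array([ 0.51602192, -0.00507167,  0.091656  ]), 'eef_rot': array([3.14146717e+00, 1.45187769e-04, 2.34171425e+00]), 'contact_force': array([ 0.06658302, -0.31766262,  0.67096453]), 'torque': array([ 0.00653143, -0.02750704, -0.03583284]), 'finger_gap': 0.0024081841394438504}
```

View pics/scene1c.png

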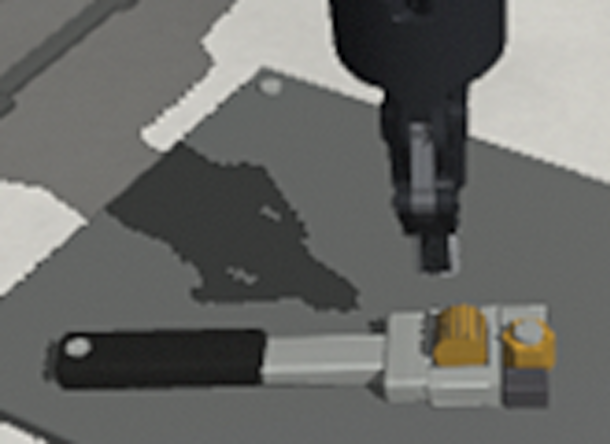

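The closed tip sits above the worm at about (435,270) in the crop, lined up with the wrench axis. Next I'll go down and look for contact.

Emit:
{"api": "apply_moves", "payload": {
  "plan": [
    [0,0,15,0,1],
    [0,0,14,0,1],
    [0,0,4,0,1],
    [0,0,0,0,1],
    [0,0,0,0,1]
  ]
}}

```text
t: 4.45
position: [0.5162, -0.0051, 0.0586]
eef_rot: [3.141, 0.001, 2.342]
contact_force: [-0.4, 1.1, -0.0]
finger_gap: -0.003
```

Emit:
{"api": "apply_moves", "payload": {
  "plan": [
    [0,0,2,0,1],
    [0,0,2,0,1],
    [0,0,0,0,1],
    [0,0,0,0,1]
  ]
}}

```text
t: 4.95
position: [0.5159, -0.0051, 0.0543]
eef_rot: [3.142, 0.0, 2.342]
contact_force: [0.0, -0.0, -0.2]
finger_gap: -0.0
```

Emit:
{"api": "apply_moves", "payload": {
  "plan": [
    [0,0,2,0,1],
    [0,0,0,0,1],
    [0,0,0,0,1]
  ]
}}

```text
t: 5.32
position: [0.5163, -0.0052, 0.0533]
eef_rot: [3.141, 0.0, 2.342]
contact_force: [-1.1, 0.3, 5.8]
finger_gap: 0.002
```

Emit:
{"api": "apply_moves", "payload": {
  "plan": [
    [0,0,2,0,1],
    [0,0,0,0,1],
    [0,0,0,0,1]
  ]
}}

```text
t: 5.7
position: [0.5165, -0.0053, 0.0516]
eef_rot: [3.141, 0.001, 2.342]
contact_force: [-2.6, -0.2, 6.8]
finger_gap: 0.0
```

Emit:
{"api": "apply_moves", "payload": {
  "plan": [
    [0,0,1,0,1],
    [0,0,0,0,1],
    [2,0,0,0,1],
    [2,0,0,0,1],
    [2,0,0,0,1],
    [2,0,0,0,1]
  ]
}}

```text
t: 6.45
position: [0.5122, -0.0008, 0.0515]
eef_rot: [3.141, 0.005, 2.342]
contact_force: [-1.0, -4.4, 7.4]
finger_gap: -0.002
```

Emit:
{"api": "apply_moves", "payload": {
  "plan": [
    [2,0,0,0,1],
    [2,0,0,0,1],
    [2,0,0,0,1],
    [2,0,0,0,1],
    [0,0,0,0,1],
    [0,0,0,0,1]
  ]
}}

```text
t: 7.2
position: [0.5065, 0.0051, 0.0514]
eef_rot: [3.141, 0.005, 2.342]
contact_force: [-0.8, -3.6, 7.0]
finger_gap: 0.002
```

Emit:
{"api": "apply_moves", "payload": {
  "plan": [
    [0,0,-12,0,1],
    [-8,0,0,0,1],
    [-8,0,0,0,1],
    [0,0,-20,0,1],
    [0,0,0,0,1]
  ]
}}

```text
t: 7.82
position: [0.5172, -0.0055, 0.0823]
eef_rot: [3.14, 0.002, 2.341]
contact_force: [0.4, 0.1, -0.5]
finger_gap: 0.001
```

Run:
```python
from h import *
for n,box in(("top",(270,170,370,270)),("scene",(190,100,290,200))):
    im=read_camera(n)[:,:,::-1].copy();x0,y0,x1,y1=box
    o=cv2.imread(f"pics/{n}0.png")
    cv2.imwrite(f"pics/{n}2c.png",np.hstack([cv2.resize(i[y0:y1,x0:x1],None,fx=4,fy=4,interpolation=cv2.INTER_CUBIC) for i in (o,im)]))
```

```text
(no output)
```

View pics/scene2c.png

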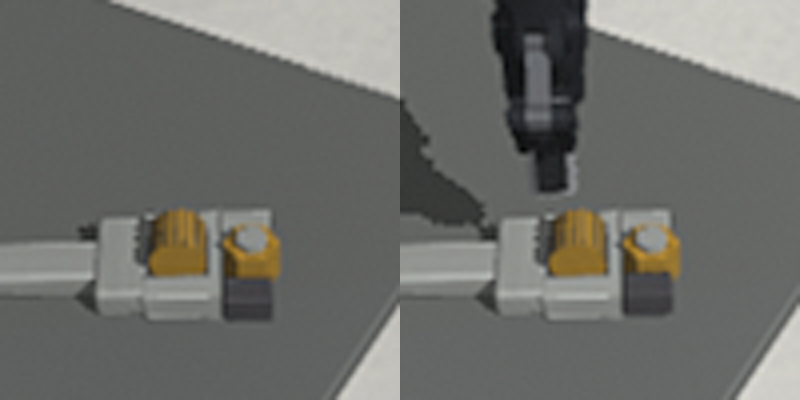

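View pics/top2c.png

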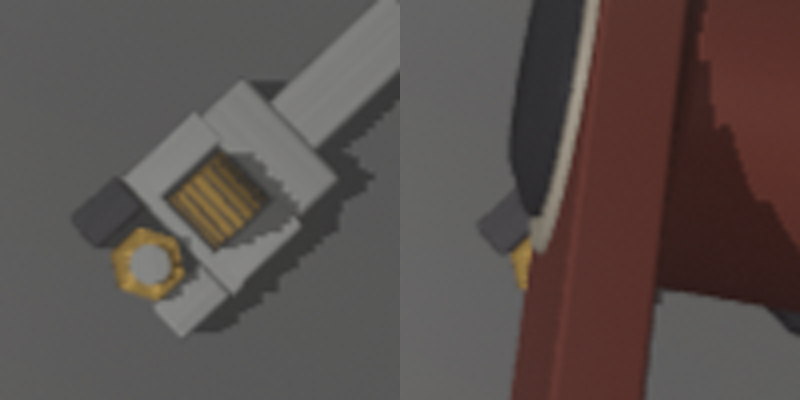

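The dark jaw has moved about 3 mm towards the nut (top crop, (72,217) to (77,223)), and the wrench hasn't shifted. I'll do more strokes.

Emit:
{"api": "apply_moves", "payload": {
  "plan": [
    [0,0,15,0,1],
    [0,0,12,0,1],
    [0,0,3,0,1],
    [0,0,2,0,1],
    [0,0,0,0,1],
    [0,0,0,0,1],
    [2,0,0,0,1],
    [2,0,0,0,1],
    [2,0,0,0,1],
    [2,0,0,0,1]
  ]
}}

```text
t: 9.18
position: [0.5115, -0.0008, 0.0505]
eef_rot: [-3.141, 0.004, 2.342]
contact_force: [-1.4, -4.7, 9.1]
finger_gap: -0.001
```

Emit:
{"api": "apply_moves", "payload": {
  "plan": [
    [2,0,0,0,1],
    [2,0,0,0,1],
    [2,0,0,0,1],
    [2,0,0,0,1],
    [0,0,0,0,1],
    [0,0,0,0,1]
  ]
}}

```text
t: 9.93
position: [0.5076, 0.005, 0.0513]
eef_rot: [3.139, 0.007, 2.342]
contact_force: [2.5, -4.5, 7.2]
finger_gap: 0.003
```

Emit:
{"api": "apply_moves", "payload": {
  "plan": [
    [0,0,-12,0,1],
    [-8,0,0,0,1],
    [-8,0,0,0,1],
    [0,0,-20,0,1],
    [0,0,0,0,1]
  ]
}}

```text
t: 10.55
position: [0.517, -0.0055, 0.0821]
eef_rot: [3.14, 0.002, 2.341]
contact_force: [0.1, 0.3, -0.1]
finger_gap: -0.002
```

Run:
```python
from h import *
for n,box in(("top",(270,170,370,270)),("scene",(190,100,290,200))):
    im=read_camera(n)[:,:,::-1].copy();x0,y0,x1,y1=box
    o=cv2.imread(f"pics/{n}0.png")
    cv2.imwrite(f"pics/{n}3c.png",np.hstack([cv2.resize(i[y0:y1,x0:x1],None,fx=4,fy=4,interpolation=cv2.INTER_CUBIC) for i in (o,im)]))
```

```text
(no output)
```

View pics/top3c.png

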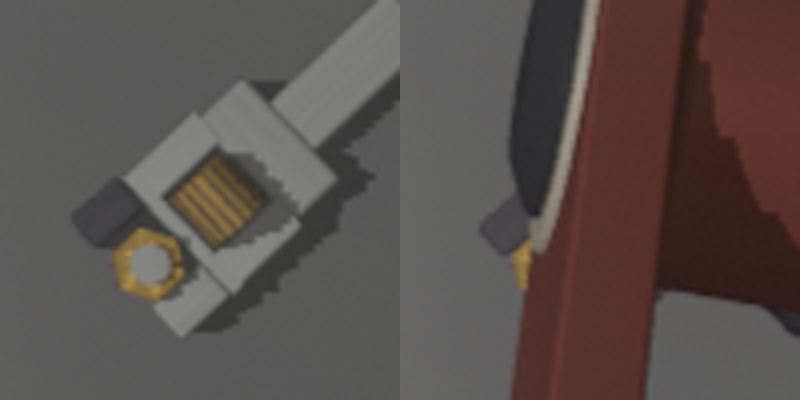

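View pics/scene3c.png

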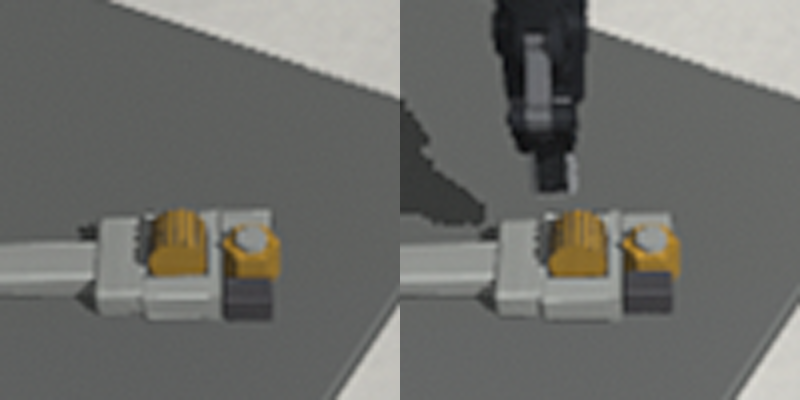

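The jaw moved only slightly more, and drag along the stroke rose from about 2 N to 5 N, so it is probably near its stop. One more stroke, then I'll back off for a clear look.

Emit:
{"api": "apply_moves", "payload": {
  "plan": [
    [0,0,15,0,1],
    [0,0,12,0,1],
    [0,0,3,0,1],
    [0,0,2,0,1],
    [0,0,0,0,1],
    [0,0,0,0,1],
    [2,0,0,0,1],
    [2,0,0,0,1],
    [2,0,0,0,1],
    [2,0,0,0,1]
  ]
}}

```text
t: 11.9
position: [0.5131, -0.0009, 0.0513]
eef_rot: [3.14, 0.007, 2.342]
contact_force: [2.4, -3.4, 8.7]
finger_gap: -0.001
```

Emit:
{"api": "apply_moves", "payload": {
  "plan": [
    [2,0,0,0,1],
    [2,0,0,0,1],
    [2,0,0,0,1],
    [2,0,0,0,1]
  ]
}}

```text
t: 12.4
position: [0.508, 0.0051, 0.0515]
eef_rot: [3.138, 0.007, 2.342]
contact_force: [2.5, -4.1, 7.7]
finger_gap: -0.004
```

Emit:
{"api": "apply_moves", "payload": {
  "plan": [
    [0,0,-15,0,1],
    [0,0,-30,0,1],
    [0,-30,-30,0,1],
    [0,-60,0,0,1],
    [0,-60,0,0,1],
    [0,-50,0,0,1],
    [0,0,0,0,1],
    [0,0,0,0,1]
  ]
}}

```text
t: 13.4
position: [0.3612, -0.1327, 0.1241]
eef_rot: [3.141, -0.001, 2.341]
contact_force: [0.3, -0.4, -0.5]
finger_gap: 0.001
```

Run:
```python
from h import *
for n,box in(("top",(270,170,370,270)),("scene",(190,100,290,200))):
    im=read_camera(n)[:,:,::-1].copy();x0,y0,x1,y1=box
    o=cv2.imread(f"pics/{n}0.png");cv2.imwrite(f"pics/{n}4.png",im)
    cv2.imwrite(f"pics/{n}4c.png",np.hstack([cv2.resize(i[y0:y1,x0:x1],None,fx=4,fy=4,interpolation=cv2.INTER_CUBIC) for i in (o,im)]))
```

```text
(no output)
```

View pics/top4c.png

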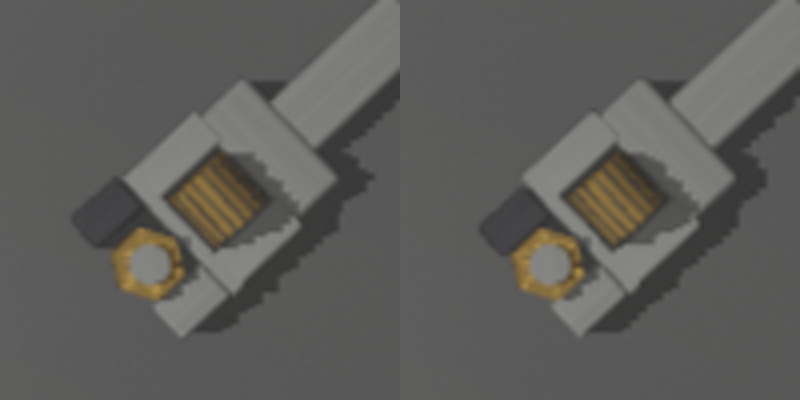

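View pics/scene4c.png

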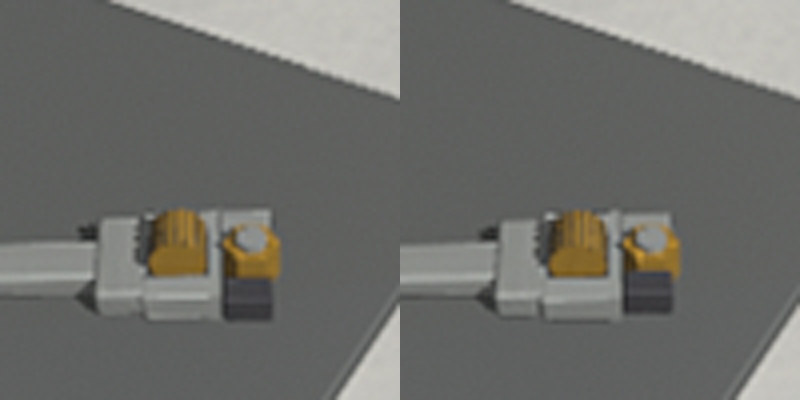

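The jaw's end has moved from (72,217) to (80,230), about 5 mm, and now lies flush against the nut flat. The wrench pose is unchanged. During the whole third stroke the drag stayed at slip level, so the jaws are closed. Now I'll go over to the far side of the grip.

Emit:
{"api": "apply_moves", "payload": {
  "plan": [
    [-34.3,48,0,0,1],
    [-34.3,48,0,0,1],
    [-34.3,48,0,0,1],
    [-34.3,48,0,0,1],
    [-34.3,48,0,0,1],
    [0,0,0,0,1],
    [0,0,40,0,1],
    [0,0,30,0,1],
    [0,0,0,0,1],
    [0,0,0,0,1]
  ]
}}

```text
t: 14.75
position: [0.6535, -0.0883, 0.0556]
eef_rot: [3.141, 0.001, 2.343]
contact_force: [0.7, -0.4, 0.7]
finger_gap: 0.003
```

Run:
```python
from h import *
im=read_camera("scene")[:,:,::-1].copy()
cv2.imwrite("pics/s5.png",cv2.resize(im[60:220,70:290],None,fx=3.5,fy=3.5,interpolation=cv2.INTER_CUBIC))
```

```text
(no output)
```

View pics/s5.png

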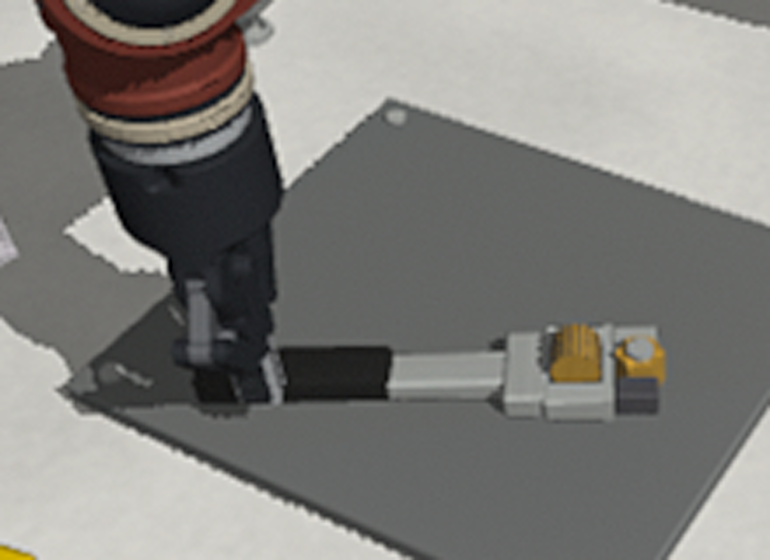

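Emit:
{"api": "apply_moves", "payload": {
  "plan": [
    [0,0,12,0,1],
    [0,0,10,0,1],
    [0,0,5,0,1],
    [0,-3,0,0,1],
    [0,-3,0,0,1],
    [0,-3,0,0,1],
    [0,0,0,0,1]
  ]
}}

```text
t: 15.68
position: [0.6465, -0.0953, 0.0276]
eef_rot: [3.141, 0.0, 2.341]
contact_force: [0.6, 0.3, -0.3]
finger_gap: 0.001
```

Emit:
{"api": "apply_moves", "payload": {
  "plan": [
    [0,-3,0,0,1],
    [0,-3,0,0,1],
    [0,0,0,0,1],
    [0,0,0,0,1]
  ]
}}

```text
t: 16.18
position: [0.6423, -0.0993, 0.0275]
eef_rot: [3.142, 0.0, 2.342]
contact_force: [0.7, 1.0, -0.1]
finger_gap: -0.001
```

Emit:
{"api": "apply_moves", "payload": {
  "plan": [
    [0,-1,0,0,1],
    [-0.75,-7,0,2,1],
    [-0.75,-7,0,2,1],
    [-0.75,-7,0,2,1],
    [-0.75,-7,0,2,1],
    [-0.75,-7,0,2,1],
    [0,0,0,0,1]
  ]
}}

```text
t: 17.05
position: [0.6163, -0.1258, 0.027]
eef_rot: [-3.14, -0.001, 2.166]
contact_force: [0.9, 0.5, 0.7]
finger_gap: -0.001
```

Run:
```python
from h import *
im=read_camera("scene")[:,:,::-1].copy()
cv2.imwrite("pics/s6.png",cv2.resize(im[60:220,70:290],None,fx=3.5,fy=3.5,interpolation=cv2.INTER_CUBIC))
```

```text
(no output)
```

View pics/s6.png

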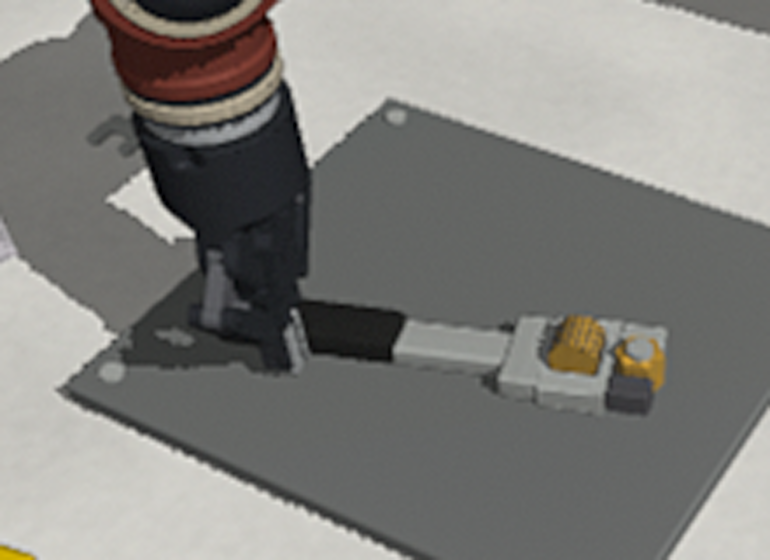

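The wrench and nut are swinging together, and the grip is in contact with the tip near (290,370). I'll continue the arc.

Emit:
{"api": "apply_moves", "payload": {
  "plan": [
    [-0.75,-7,0,2,1],
    [-0.75,-7,0,2,1],
    [-0.75,-7,0,2,1],
    [-0.75,-7,0,2,1],
    [-0.75,-7,0,2,1],
    [-0.75,-7,0,2,1],
    [-0.75,-7,0,2,1],
    [-0.75,-7,0,2,1],
    [-0.75,-7,0,2,1],
    [-0.75,-7,0,2,1],
    [-0.75,-7,0,2,1],
    [-0.75,-7,0,2,1],
    [-0.75,-7,0,2,1],
    [-0.75,-7,0,2,1],
    [-0.75,-7,0,2,1],
    [0,0,0,0,1],
    [0,0,0,0,1]
  ]
}}

```text
t: 19.23
position: [0.5234, -0.1717, 0.0273]
eef_rot: [-3.141, 0.0, 1.644]
contact_force: [-0.3, 0.2, 0.5]
finger_gap: 0.0
```

Run:
```python
from h import *
for n in("scene","top"):
    im=read_camera(n)[:,:,::-1].copy();cv2.imwrite(f"pics/{n}7.png",im)
    x0,y0,x1,y1=(70,60,290,220) if n=="scene" else (240,100,450,260)
    cv2.imwrite(f"pics/{n}7c.png",cv2.resize(im[y0:y1,x0:x1],None,fx=3.5,fy=3.5,interpolation=cv2.INTER_CUBIC))
```

```text
(no output)
```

View pics/scene7c.png

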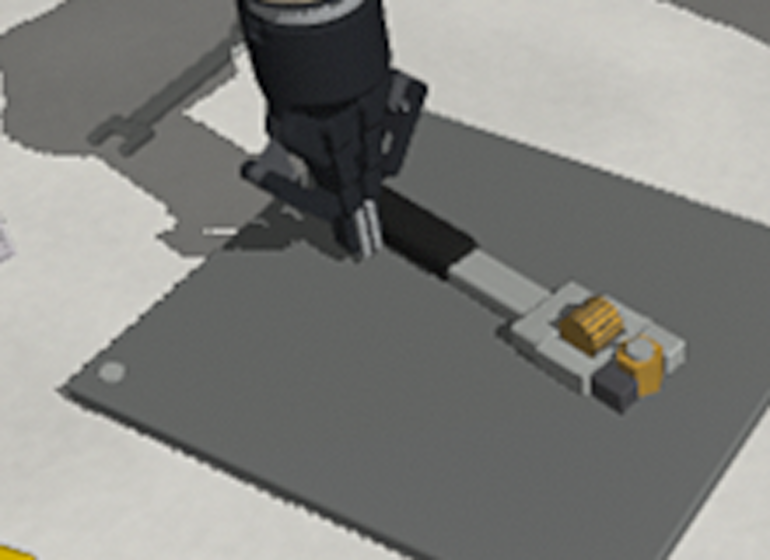

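View pics/top7c.png

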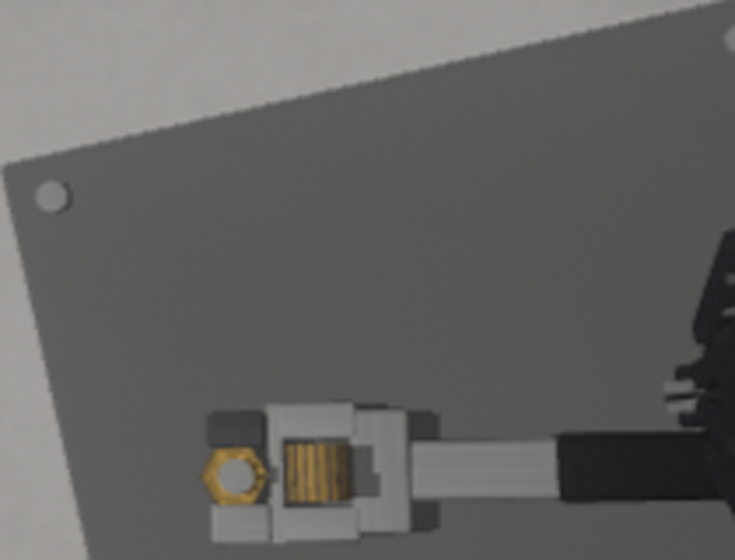

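Run:
```python
from h import *
p=lambda u,v,z:ray("top",(240+u/3.5,100+v/3.5),z)
N=p(236,477,.046);print(N)
for a in(p(557,466.5,.037),p(700,466,.040)):
    print(np.linalg.norm((a-N)[:2]),np.degrees(np.arctan2(*(N-a)[1::-1])))
# edge directions of shank
for (a,b) in(((412,441),(557,440)),((412,497),(557,497)),((557,433),(700,433)),((557,499),(700,500))):
    A,B=p(*a,.036),p(*b,.036);print(np.degrees(np.arctan2(*(A-B)[1::-1])))
```

```text
[0.48402992 0.02678388 0.046     ]
0.13918317961181742 93.15141433880835
0.19929459251716325 92.66710060688453
91.7070169805883
91.35220611666148
91.30613945632082
90.95364597533288
```

Emit:
{"api": "apply_moves", "payload": {
  "plan": [
    [-0.75,-7,0,2,1],
    [0,0,0,0,1],
    [0,10,0,0,1],
    [0,10,0,0,1],
    [0,0,-50,0,1],
    [-30,50,0,0,1],
    [-30,50,0,0,1],
    [0,60,0,0,1],
    [0,60,0,0,1],
    [0,0,0,0,1]
  ]
}}

```text
t: 20.58
position: [0.7619, -0.2226, 0.0743]
eef_rot: [-3.141, -0.001, 1.611]
contact_force: [-0.8, -0.4, -0.3]
finger_gap: 0.007
```

Run:
```python
from h import *
for n in("scene","top"):
    im=read_camera(n)[:,:,::-1].copy();cv2.imwrite(f"pics/{n}8.png",im)
im=cv2.imread("pics/top8.png");cv2.imwrite("pics/top8c.png",cv2.resize(im[190:270,280:490],None,fx=3.7,fy=3.7,interpolation=cv2.INTER_CUBIC))
im=cv2.imread("pics/scene8.png");cv2.imwrite("pics/scene8c.png",cv2.resize(im[60:220,70:290],None,fx=3.5,fy=3.5,interpolation=cv2.INTER_CUBIC))
```

```text
(no output)
```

View pics/top8c.png

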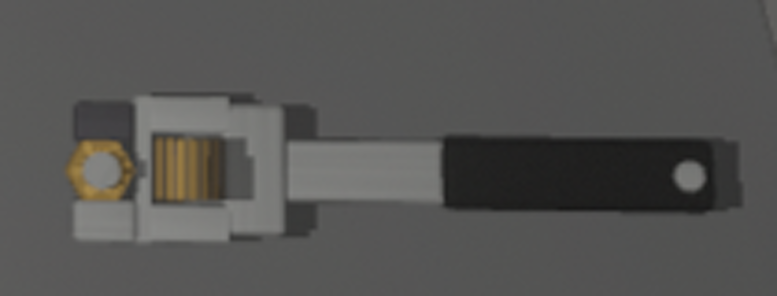

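View pics/scene8c.png

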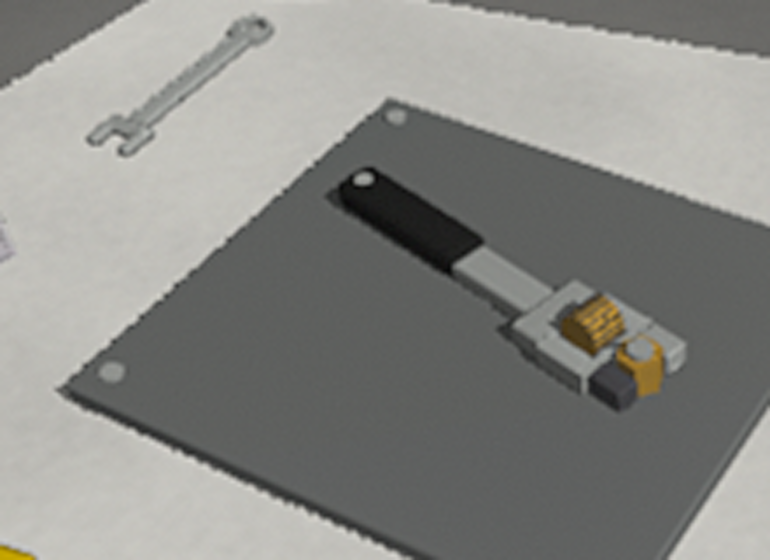

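```bash
cat > ang.py <<'E'
from h import *
import sys
def blob(n,f,uv,r,th,z):
    g=cv2.imread(f"pics/{n}{f}.png",0).astype(float);u,v=map(round,uv)
    p=g[v-r:v+r+1,u-r:u+r+1];w=np.clip(p-th,0,None);Y,X=np.mgrid[-r:r+1,-r:r+1]
    c=(u+(w*X).sum()/w.sum(),v+(w*Y).sum()/w.sum());return ray(n,c,z)
def rep(f,th,hs):
    for n,h in hs.items():
        a=blob(n,f,h,5,70,.040);N=np.array([.48415,.02698]) if n=="top" else np.array([.4855,.0279])
        d=N-a[:2];print(f,n,a[:2],np.linalg.norm(d),np.degrees(np.arctan2(d[1],d[0])))
E
python3 - <<'E'
from ang import *
rep("0",0,{"top":(420,130),"scene":(131,163.8)})
rep("8",0,{"top":(280+690/3.7,190+176/3.7),"scene":(70+364/3.5,60+179/3.5)})
# stud positions by hand now
S=ray("top",(280+101/3.7,190+171/3.7),.046);T=ray("scene",(70+638/3.5,60+349/3.5),.046);print(S,T)
# bottom & top edges of shank/grip by gradient in top image
g=cv2.imread("pics/top8.png",0)
for p,q in(((444,136),(710,139)),((444,208),(710,212)),((288,141),(442,142)),((288,199),(442,202))):
    A,B=[ray("top",(280+a/3.7,190+b/3.7),.038) for a,b in(p,q)];print(np.degrees(np.arctan2(*(A-B)[1::-1])))
g=cv2.imread("pics/top0.png",0)
E
```

```text
0 top [ 0.65098046 -0.1438363 ] 0.2387689486367977 134.32366756178726
0 scene [ 0.64910745 -0.14668829] 0.23926652220877406 133.14032370976554
8 top [ 0.4881752  -0.21074013] 0.23775421061203508 90.97006828558524
8 scene [ 0.4832831  -0.21576613] 0.24367621486177804 89.47873072687834
[0.48412865 0.02698109 0.046     ] [0.4860414  0.02782544 0.046     ]
90.66630485650067
90.50314185524827
90.94530096176692
90.24461305945674
```

By blob measurement the wrench has turned about 43.5° (top 43.35°, scene 43.66°). The jaws are still flush on the flats, so about 2° remains. I'll go back to the same contact and push the rest.

Emit:
{"api": "apply_moves", "payload": {
  "plan": [
    [0,-60,0,0,1],
    [0,-60,0,0,1],
    [30,-50,0,0,1],
    [30,-50,0,0,1],
    [0,0,30,0,1],
    [0,0,20,0,1],
    [0,-10,0,0,1],
    [0,-6,0,0,1],
    [0,-4,0,0,1],
    [-0.4,-3.5,0,1,1],
    [-0.3,-3,0,0.8,1],
    [0,0,0,0,1],
    [0,0,0,0,1],
    [0,10,0,0,1],
    [0,10,0,0,1],
    [0,0,-50,0,1],
    [-30,50,0,0,1],
    [-30,50,0,0,1],
    [0,60,0,0,1],
    [0,60,0,0,1]
  ]
}}

```text
t: 23.18
position: [0.7524, -0.2324, 0.0764]
eef_rot: [-3.141, -0.0, 1.577]
contact_force: [0.2, -0.8, 0.2]
finger_gap: -0.002
```

Run:
```python
from ang import *
for n in("scene","top"):
    im=read_camera(n)[:,:,::-1].copy();cv2.imwrite(f"pics/{n}9.png",im)
im=cv2.imread("pics/top9.png");cv2.imwrite("pics/top9c.png",cv2.resize(im[190:270,280:490],None,fx=3.7,fy=3.7,interpolation=cv2.INTER_CUBIC))
a,b=[cv2.resize(cv2.imread(f"pics/scene{k}.png")[110:190,150:275],None,fx=3.1,fy=3.1,interpolation=cv2.INTER_CUBIC) for k in(8,9)]
cv2.imwrite("pics/scene9c.png",np.hstack([a,b]))
rep("9",0,{"top":(466,239),"scene":(175,109.5)})
print(read_state()["contact_force"])
```

```text
9 top [ 0.48208976 -0.2109302 ] 0.2379191252179068 89.50384561559274
9 scene [ 0.47882616 -0.21655906] 0.24455014353205654 88.43618818551674
[-1.36683178  0.05656913 -0.7072004 ]
```

View pics/top9c.png

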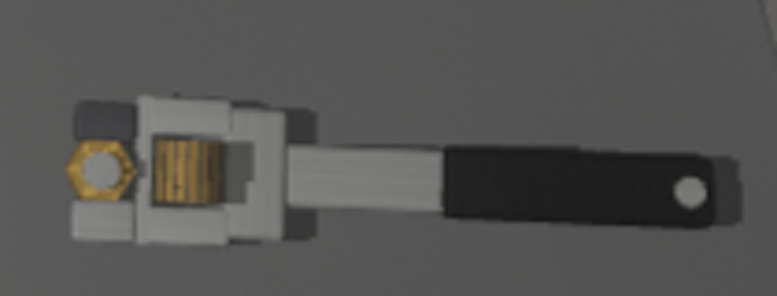

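View pics/scene9c.png

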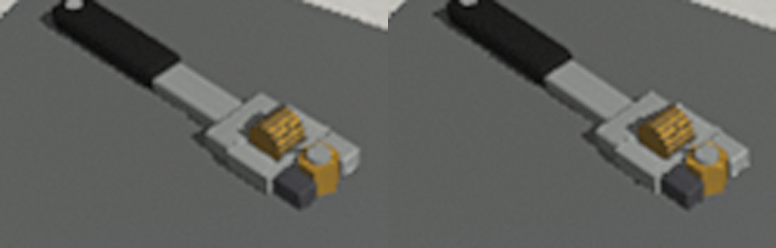

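Run:
```python
from h import *
def hole(n,f,uv):
    im=cv2.imread(f"pics/{n}{f}.png",0);u,v=map(round,uv);r=7
    c=cv2.resize(im[v-r:v+r+1,u-r:u+r+1],None,fx=8,fy=8,interpolation=cv2.INTER_CUBIC)
    m=(c>105).astype(np.uint8);k,l,st,ce=cv2.connectedComponentsWithStats(m)
    i=l[60,60];x,y=ce[i];return (u-r+(x+.5)/8-.5,v-r+(y+.5)/8-.5),st[i][4]/64
ref={}
for f,t,s in(("0",(420,130),(131,164)),("8",(466.5,237.5),(174,111)),("9",(466.5,241.6),(173,110))):
    for n,uv in(("top",t),("scene",s)):
        c,A=hole(n,f,uv);a=ray(n,c,.040)[:2];N=np.array([.48415,.02698]) if n=="top" else np.array([.4857,.0279])
        d=N-a;th=np.degrees(np.arctan2(d[1],d[0]));ref.setdefault(n,th);print(f,n,np.round(c,1),A,np.linalg.norm(d).round(4),th.round(2),"turn",(ref[n]-th).round(2))
# nut hex angle in top: brass mask corners
for f,(x,y) in(("0",(307,236)),("9",(307,236))):
    im=cv2.imread(f"pics/top{f}.png");c=cv2.resize(im[y-14:y+15,x-14:x+15],None,fx=8,fy=8,interpolation=cv2.INTER_CUBIC)
    m=cv2.inRange(cv2.cvtColor(c,cv2.COLOR_BGR2HSV),(8,100,50),(32,255,255))
    cs,_=cv2.findContours(m,cv2.RETR_EXTERNAL,cv2.CHAIN_APPROX_NONE);k=max(cs,key=cv2.contourArea)[:,0]-116.
    k=k-(k.max(0)+k.min(0))/2;P=np.arctan2(k[:,1],k[:,0]);R=np.hypot(*k.T)
    z=(R*np.exp(6j*P)).mean();print(f,"hex phase img deg",np.degrees(np.angle(z))/6, abs(z),R.mean())
    z
```

```text
0 top [419.5 129.7] 36.796875 0.2388 134.32 turn 0.0
0 scene [130.6 163.3] 20.15625 0.2386 133.37 turn 0.0
8 top [465.9 237.2] 37.453125 0.2377 90.98 turn 43.35
8 scene [173.4 110.7] 13.265625 0.2397 90.26 turn 43.11
9 top [466.2 241.4] 38.859375 0.2379 89.45 turn 44.87
9 scene [172.8 110. ] 211.546875 0.2424 90.11 turn 43.26
0 hex phase img deg 16.612041583715996 4.677261293587857 68.47278053065672
9 hex phase img deg 1.3384652638632255 5.730549775693232 68.23117810915096
```

Run:
```python
from h import *
print(read_state()["t"],job_done())
```

```text
the job is handed in; nothing more can be done
23.275 None
```

I closed the wrench jaws onto the nut first, then swung the handle clockwise by about 45°. The wrench is lying flat on the nut, nothing is touching it, and I handed the job in at 23.3 s.

- **Jaws:** I gave the worm three 16 mm strokes with the fingertips shut. The jaw moved about 5 mm and now sits flush on the nut flat. The fingertip slipped throughout the third stroke, so the jaw was at its stop before I swung the handle.
- **Turn:** In the top view, the hole in the grip end shows the wrench turned 44.9° and the hexagon outline shows the nut turned 44.7°. I'd put the uncertainty at about half a degree.
- **Failed check:** The last angle from the scene camera was 43.3°, but its hole mask had spread onto the table, so I discarded it. An earlier scene reading agreed with the top view to about 0.2°.
- **Forces:** Every reading stayed under about 11 N. I only had readings at the end of each move.

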